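# Set the polariser mount to ninety degrees

## Task

Two rotary mounts are screwed to the bench top. Turn the one with the round knurled cell until its scale reads 90 degrees, that is, until its long line with three dots stands at the index line on the foot, then let go. Leave the setting of the mount with the square cell alone.

Things in the scene. Friction and masses are not known exactly. Their poses are not given: they have to be found in the camera images.
- round_cell (a joint): Scale reading of the mount to be set, in radians (90 degrees = 1.571). Grows as its plate turns clockwise seen from above; stops at 0 and 2.094 (120 degrees). Light friction (0.06 N m), no spring. Aluminium plate, 100 mm across, top 26 mm above the bench: short lines every 10 degrees, long ones every 30 with dots: none at 0, one at 30, two at 60, three at 90, four at 120.
- round_cell_grip (a point): Point on that mount's upright turning axis, 20 mm above its plate: in the black round knurled cell (48 mm across, 34 mm high, glass window on top) that stands on the plate and turns with it; grip it across any diameter. The dark round foot below, 116 mm across, is fixed to the bench and bears an aluminium block with the index line at the plate's rim.
- square_cell_grip (a point): Point on the turning axis of the other mount, 20 mm above its plate. Same make, fixed foot, plate turns as freely, but a square black cell (44 x 44 mm, 34 mm high) stands on it. To be left as it is. The two mounts may have changed places.
- square_cell_edge (a point): Point on the top edge of that other mount's plate at its 0 line, 50 mm from the axis; it turns with the plate.

How it is judged:
By the outcome, as a careful person would: the job done as asked, in the order asked, and still so for the second after the job is handed in, with the robot touching nothing.
It also fails if it takes over 29 s, if anything falls off the work surface, if the arm or the gripper's body presses on something with over 40 N, if the wrist force passes 120 N, or if a joint passes its speed limit or range.

## Robot

A 6-joint arm with a two-finger parallel gripper is mounted at the origin on a cart in front of the work surface, level with it; the furniture and walls round the work are solid. World frame = base frame: x ahead of the robot, y to its left, z up, the work surface at z = 0. Lengths are in m, angles in rad, forces in N, time in s.
With the tool pointing down it reaches from about 0.35 to 0.85 m from the base axis. Payload 8.1 kg.
Tool frame: the origin (TCP) lies at the very end of the fingers, on their centre line; the grasp point (between the pads) lies 19 mm behind it; z points along the fingers, y is the line along which they close (so a half turn about z gives the same grasp; the last joint's range is limited). The gripper opens to 93 mm and grips with 3 to 60 N. Pads are 15 mm wide; open, the fingers measure 128 mm over their backs; the gripper's body (75 mm by 188 mm) begins 65 mm behind the grasp point.
Start: joints at [1.118, 0.13, 1.488, -0, 1.523, -0.085], TCP at [0.216, 0.56, 0.219] pointing down, gripper open.
Joint ranges: [-2.96, 2.96], [-0.89, 2.26], [0.02, 2.5], [-1.34, 4.48], [0, 2.73], [-2.66, 2.66]. Speed limits (rad/s): [2.39, 2.39, 2.79, 3.14, 3.14, 3.14].

## Interface

Orientations are given as a rotation vector (axis times angle).
In Python, from plant import read_state, eyes, workorder gives the robot as it stands. The module is installed in compiled form; this text tells all that it offers.
- The arm moves only by the tool play_rows, never from a script. Its argument "targets" is one flat list of numbers, 4 for each row, row after row: the shift along the tool's x, y, z in cm, then the turn about the tool's z in degrees. In form: [dx, dy, dz, roll, dx, dy, dz, roll, ...]. A call has 1 to 8 rows; each row is the pose to reach, as a shift and turn from the pose commanded when the call began, along the tool's axes at that moment; what a row does not reach only later rows make up. A row lasts 1/12 s, in which the tool goes at most 41.7 mm and 7.16 degrees, less where a joint would pass 70% of its speed; a pose out of reach is approached as far as the arm can. A call with a gripper value outside its range is refused whole. "grip" is the finger opening in cm, from 0 to 9.3, set as the call begins (left out, the last holds). The fingers move at their own pace and stop on an object; "grip_force" is the grip in N (left out, the last holds). Time passes only in rows, so rows that repeat a pose let the fingers close. It gives the time, the measured TCP pose, the force, the opening and the grip force at its end, in the units of the state.
- read_state(): the state, without advancing time (a new reading comes with each control period).
- eyes.read_camera(name): name is "side" or "top"; returns a dict with "image" (420x560x3 uint8, red, green, blue), "vfov" (degrees; the focal length in pixels is half the picture's height over the tangent of half this angle, whatever the lens; pixels are square), "cx", "cy" (the principal point, pixels), "cam_to_world" (4x4, takes a point from camera to world coordinates). Camera axes: x right, y up, looking along -z (the intrinsics and any distortion apply to the point x, -y, -z); pixel columns grow to the right and rows downward; lengths in m; the calibration is good to about 2 mm. A picture is of the moment at which its call begins. There is no depth.
- workorder.close_job(): hands the job in; it is judged then, once.
The state is a dict: "t": time; "q": joint angles; "dq": joint speeds; "joint_torque": joint torques, N m; "tool_pos": TCP position; "orientation": TCP orientation; "force": force on the tool from outside, world axes, zero at the start; "wrist_torque": the same for the moment, N m; "opening": finger opening in m; "gripper_force": force on a finger pad.
Only numpy, scipy, OpenCV 4.12 (cv2) and the standard library are available. Lean on these libraries where they do the work, as an engineer would, in place of code of your own. Each camera call takes 0.05 s, during which the arm holds its last target. There are 200 camera calls.

## Working session

There is one attempt and no reset: what is moved stays moved. The work goes in short steps, Python scripts to look and compute and a tool call to move; the robot and the scene stay as the last step left them, time stands still between calls to the robot, and variables do not carry over. Pictures are saved under pics/ and viewed, at most 10 in all, crops included, and the job is handed in when it is done.

Besides the shell and the picture viewer there is one more tool, called after "Call:" as name(argument=value, ...) on one line, values as JSON. play_rows: Moves the arm, as the interface text tells. Its arguments: {"type":"object","properties":{"targets":{"type":"array"},"grip":{"type":"number"},"grip_force":{"type":"number"}},"required":["targets"]}

```bash
mkdir -p pics
python3 - <<'E'
from plant import read_state, eyes
import cv2, numpy as np
for n in ("top","side"):
    c=eyes.read_camera(n); print(n,c.keys(),c["vfov"],c["cx"],c["cy"]); print(np.round(c["cam_to_world"],4).tolist()); print({k:v for k,v in c.items() if k not in("image","cam_to_world")})
    cv2.imwrite(f"pics/{n}0.png",c["image"][:,:,::-1])
s=read_state(); print(s)
E
```

```text
top dict_keys(['image', 'vfov', 'cx', 'cy', 'cam_to_world']) 43.98222646062354 282.4166279150484 195.79265670251684
[[-0.0237, 0.98, -0.1976, 0.3646], [-0.9997, -0.0217, 0.0123, 0.1309], [0.0078, 0.1979, 0.9802, 0.9324], [0.0, 0.0, 0.0, 1.0]]
{'vfov': 43.98222646062354, 'cx': 282.4166279150484, 'cy': 195.79265670251684}
side dict_keys(['image', 'vfov', 'cx', 'cy', 'cam_to_world']) 42.920287114503935 279.3045591246857 211.00688284402793
[[0.9779, 0.0995, -0.1839, 0.3214], [-0.2089, 0.4328, -0.8769, -0.7849], [-0.0077, 0.896, 0.444, 0.5355], [0.0, 0.0, 0.0, 1.0]]
{'vfov': 42.920287114503935, 'cx': 279.3045591246857, 'cy': 211.00688284402793}
{'t': 0.1, 'q': array([ 1.11760733e+00,  1.31084539e-01,  1.48917103e+00, -7.41225296e-06,
        1.52304627e+00, -8.53873391e-02]), 'dq': array([-0.00033434, -0.00330618, -0.00247296,  0.00070386, -0.00138062,
       -0.00083859]), 'joint_torque': array([ 1.03811584e-03, -5.61327195e+01, -4.93108642e+01,  7.70276436e-02,
        2.88218865e-02, -2.70975221e-05]), 'tool_pos': array([0.21547979, 0.55940153, 0.21769268]), 'orientation': array([-5.74407906e-01, -3.08817765e+00,  2.59075094e-03]), 'force': array([-1.30763557, -0.74049598,  0.42694413]), 'wrist_torque': array([-0.00327966,  0.0177261 ,  0.00069351]), 'gripper_force': 0.0, 'opening': 0.09328421114865648}
```

View pics/top0.png

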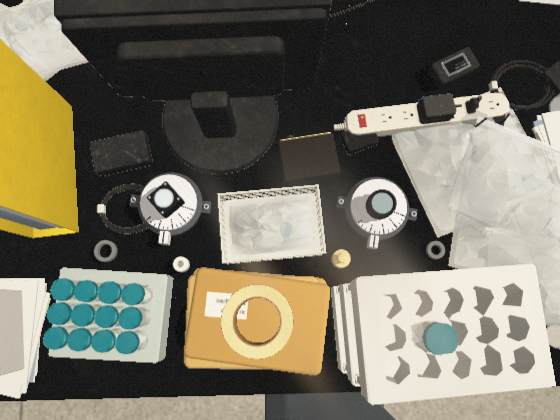

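View pics/side0.png

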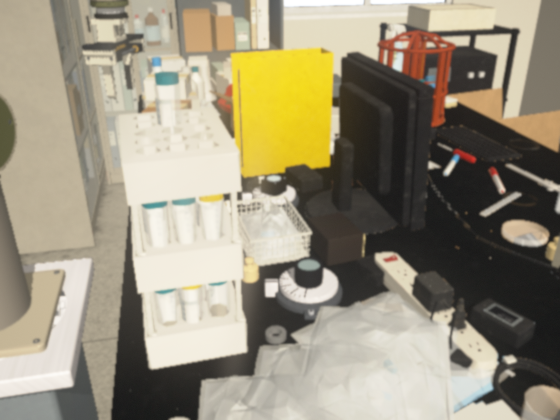

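The top view shows the round cell at about (381,205) with its index block at (374,241). The square-cell mount is at (168,200). In the side view the round mount is at (308,275), with a tall rack stack to its left (robot side) and the monitor beyond it.

```bash
cat > h.py <<'E'
from plant import read_state, eyes
import cv2, numpy as np
def ray(c,u,v):
    f=210/np.tan(np.radians(c["vfov"]/2)); M=c["cam_to_world"]
    return M[:3,3], M[:3,:3]@np.array([(u-c["cx"])/f,-(v-c["cy"])/f,-1])
def onz(c,u,v,z):
    o,d=ray(c,u,v); return o+d*(z-o[2])/d[2]
def proj(c,p):
    f=210/np.tan(np.radians(c["vfov"]/2)); M=c["cam_to_world"]; x=M[:3,:3].T@(np.array(p)-M[:3,3])
    return np.array([c["cx"]-f*x[0]/x[2], c["cy"]+f*x[1]/x[2]])
def rect(c,x,y,z,half=.07,px=500):
    # ground-parallel view: up=+x, right=-y
    w=np.array([[x+half,y+half],[x+half,y-half],[x-half,y-half],[x-half,y+half]])
    s=np.float32([proj(c,[a,b,z]) for a,b in w])
    return cv2.warpPerspective(c["image"],cv2.getPerspectiveTransform(s,np.float32([[0,0],[px,0],[px,px],[0,px]])),(px,px),flags=cv2.INTER_CUBIC)
def tri(c1,p1,c2,p2):
    o1,d1=ray(c1,*p1);o2,d2=ray(c2,*p2)
    A=np.stack([d1,-d2],1);t=np.linalg.lstsq(A,o2-o1,rcond=None)[0]
    a,b=o1+d1*t[0],o2+d2*t[1];return (a+b)/2,np.linalg.norm(a-b)
E
python3 - <<'E'
from h import *
c=eyes.read_camera("top");s=eyes.read_camera("side")
print("plate",onz(c,377,206,.026),"cell top",onz(c,382,204.5,.060), "sq",onz(c,164.5,198,.06))
print("side cell top",onz(s,308,266,.06),"index",onz(c,374,241,.026))
print("blue lid on rack",tri(c,(440,338),s,(166,78)))
print("rack corner far-left",tri(c,(356,277),s,(238,115)), "monitor top", tri(c,(330,12),s,(430,88)))
for n,p in (("plate",.026),):
    im=rect(c,*onz(c,377,206,.026)[:2],.026); cv2.imwrite("pics/r1.png",im[:,:,::-1])
E
```

```text
plate [ 0.52522666 -0.04780853  0.026     ] cell top [ 0.52161352 -0.04981389  0.06      ] sq [0.54116197 0.32125543 0.06      ]
side cell top [ 0.52185581 -0.05727608  0.06      ] index [ 0.46317182 -0.0388341   0.026     ]
blue lid on rack (array([ 0.32259326, -0.0359383 ,  0.3758929 ]), np.float64(0.00046810650080965105))
rack corner far-left (array([0.40911403, 0.03399946, 0.29687936]), np.float64(0.03724304784296109)) monitor top (array([0.74858957, 0.0503335 , 0.31161716]), np.float64(0.025369652095260663))
```

View pics/r1.png

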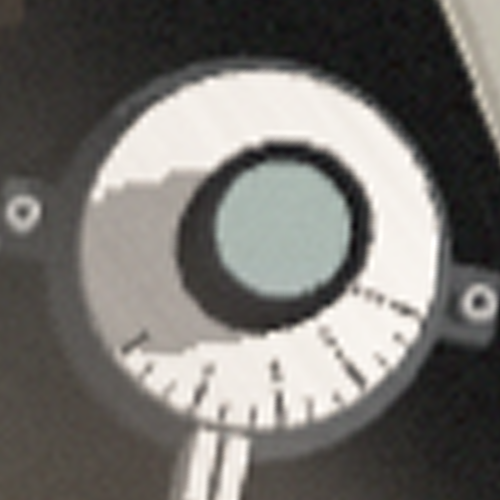

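In the rectified view the plate centre is near (259,249) px. The index gap is at (215,440), about 13° left of straight down. The three-dot line is near (362,383), so a clockwise turn of about 50° is needed. The rack is about 0.3 m high with a lid at 0.376 m, right under the arm's line, so I'll raise the arm and come in from the +x side.

Call:
play_rows(targets=[-3, -2, -4, -7, -7, -4.5, -8, -14, -11, -7, -9, -21, -14.5, -9, -9, -28, -18, -11.5, -9, -35, -22, -14, -9, -42, -26, -16, -9, -45, -29, -18, -9, -45], grip=9.3, grip_force=15)

```text
t: 0.87
tool_pos: [0.3931, 0.3243, 0.3083]
orientation: [-0.66, 3.071, 0.0]
force: [0.4, 0.0, -0.3]
opening: 0.0931
gripper_force: 0.0
```

```bash
cat >> h.py <<'E'
from scipy.spatial.transform import Rotation as Ro
def to_tool(target, yaw=None):
    s=read_state();R=Ro.from_rotvec(s["orientation"]).as_matrix()
    print("t",round(s["t"],2),"pos",s["tool_pos"].round(4),"tool y",R[:,1].round(3),"q",s["q"].round(3),"F",s["force"].round(1))
    print("cm",(R.T@(np.array(target)-s["tool_pos"])*100).round(2))
E
python3 - <<'E'
from h import *
c=eyes.read_camera("top");s=eyes.read_camera("side")
to_tool([.54,.08,.30])
# glass centroid: greenish-grey blob, plate: bright
for cam,n,roi in((c,"top",(340,170,425,245)),(s,"side",(270,250,350,315))):
    x0,y0,x1,y1=roi; im=cam["image"][y0:y1,x0:x1].astype(int)
    hsv=cv2.cvtColor(im.astype(np.uint8),cv2.COLOR_RGB2HSV)
    m=((hsv[...,0]>60)&(hsv[...,0]<100)&(hsv[...,1]>25)&(hsv[...,2]>90)).astype(np.uint8)
    k,l,st,ce=cv2.connectedComponentsWithStats(m)
    i=1+np.argmax(st[1:,4]); u,v=ce[i]+[x0,y0]; print(n,"glass",u,v,st[i],onz(cam,u,v,.06))
both=np.hstack([c["image"],s["image"]]); cv2.imwrite("pics/b1.png",cv2.resize(both,(800,300),interpolation=cv2.INTER_AREA)[:,:,::-1])
E
```

```text
t 0.97 pos [0.3957 0.3212 0.308 ] tool y [-0.4    0.917 -0.002] q [ 0.583 -0.135  1.592 -0.002  1.684 -1.399] F [ 0.2  1.3 -0.1]
cm [ -3.59 -27.88   0.86]Traceback (most recent call last):
  File "<stdin>", line 10, in <module>
    return _wrapfunc(a, 'argmax', axis=axis, out=out, **kwds)
    return bound(*args, **kwds)
ValueError: attempt to get argmax of an empty sequence
```

Run:
```python
from h import *
c=eyes.read_camera("top");s=eyes.read_camera("side")
print(c["image"][204,382],s["image"][266,308])
for cam,n,seed in((c,"top",(382,204)),(s,"side",(308,266))):
    m=np.zeros((422,562),np.uint8)
    cv2.floodFill(cam["image"].copy(),m,seed,255,(25,)*3,(25,)*3,4|cv2.FLOODFILL_FIXED_RANGE|(255<<8))
    ys,xs=np.nonzero(m[1:-1,1:-1]); print(n,len(xs),xs.min(),xs.max(),ys.min(),ys.max(),onz(cam,xs.mean(),ys.mean(),.06))
both=np.hstack([c["image"],s["image"]]); cv2.imwrite("pics/b1.png",cv2.resize(both,(800,300),interpolation=cv2.INTER_AREA)[:,:,::-1])
```

```text
[173 185 179] [159 172 163]
top 324 372 392 193 212 [ 0.52490292 -0.04982113  0.06      ]
side 146 299 318 260 269 [ 0.52368379 -0.0532619   0.06      ]
```

View pics/b1.png

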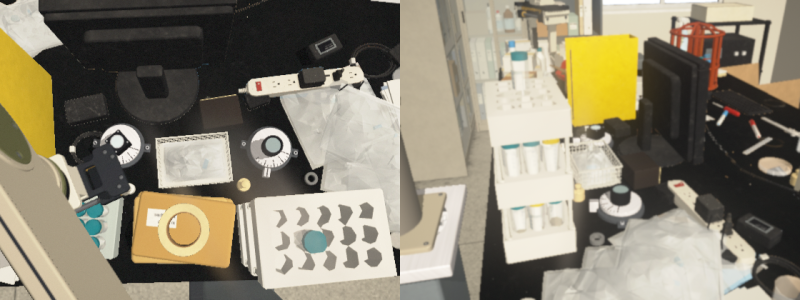

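The glass centre gives a cell axis at about (0.5245, -0.051). The side view shows the rack between the arm and the mount. Next I move above the mount, staying high.

Run:
```python
from h import *
to_tool([.50,.15,.31]);to_tool([.5245,-.051,.31])
```

```text
t 1.07 pos [0.393  0.3248 0.3079] tool y [-0.402  0.915  0.   ] q [ 0.59  -0.134  1.592  0.     1.684 -1.395] F [ 0.4 -0.4 -0.4]
cm [ -2.76 -20.31  -0.21]
t 1.07 pos [0.393  0.3248 0.3079] tool y [-0.402  0.915  0.   ] q [ 0.59  -0.134  1.592  0.     1.684 -1.395] F [ 0.4 -0.4 -0.4]
cm [  3.09 -39.7   -0.22]
```

Call:
play_rows(targets=[-0.5, -4, 0, 0, -1, -8, 0, 0, -1.7, -12, 0, 0, -2.2, -16, 0, 0, -2.7, -20, 0, 0, -1.5, -24, 0, 0, -0.5, -28, 0, 0, 0.8, -32, 0, 0])

```text
t: 1.73
tool_pos: [0.515, 0.0304, 0.3076]
orientation: [0.655, -3.072, -0.001]
force: [0.0, -0.0, 0.5]
opening: 0.0932
gripper_force: 0.0
```

Call:
play_rows(targets=[1, -4, 0, 0, 2.2, -7.5, 0, 0, 2.3, -7.7, 0, 0])

```text
t: 1.98
tool_pos: [0.5253, -0.0532, 0.3074]
orientation: [0.646, -3.073, 0.002]
force: [0.4, 0.4, 0.8]
opening: 0.0927
gripper_force: 0.0
```

Run:
```python
from h import *
c=eyes.read_camera("top");s=eyes.read_camera("side")
to_tool([.5245,-.051,.12])
cv2.imwrite("pics/b2.png",cv2.resize(s["image"],(784,588))[:,:,::-1])
cv2.imwrite("pics/b2t.png",c["image"][:,:,::-1])
```

```text
t 2.08 pos [ 0.5251 -0.0492  0.3076] tool y [-0.404  0.915  0.001] q [-1.910e-01 -8.600e-02  1.547e+00  1.000e-03  1.681e+00 -2.178e+00] F [-0.6  1.1 -0.3]
cm [ 0.12 -0.16 18.76]
```

View pics/b2.png

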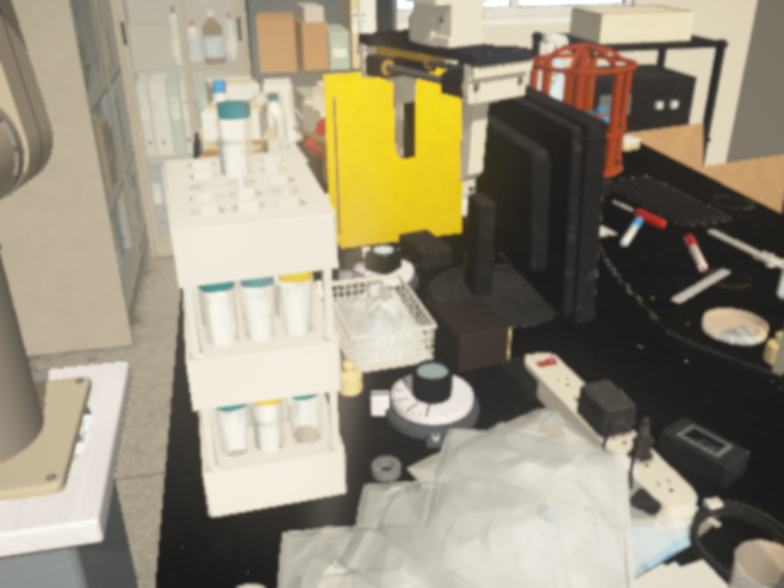

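The side view shows the open gripper high above the round mount. The shoulder housing is at the far left, around (20,100) in the enlarged picture.

Run:
```python
from h import *
s=eyes.read_camera("side");c=eyes.read_camera("top")
for y in (-.12,-.06,0):
  for z in (.2,.25,.3,.35,.4): print(y,z,(proj(s,[0,y,z])*1.4).round())
for z in (.39,.45,.5,.55,.6,.65): print("above tcp",z,(proj(s,[.525,-.05,z])*1.4).round(), proj(c,[.525,-.05,z]).round())
```

```text
-0.12 0.2 [-110.  345.]
-0.12 0.25 [-127.  295.]
-0.12 0.3 [-146.  242.]
-0.12 0.35 [-166.  185.]
-0.12 0.4 [-188.  123.]
-0.06 0.2 [-86. 315.]
-0.06 0.25 [-102.  268.]
-0.06 0.3 [-118.  218.]
-0.06 0.35 [-136.  164.]
-0.06 0.4 [-155.  107.]
0 0.2 [-66. 289.]
0 0.25 [-80. 244.]
0 0.3 [-95. 197.]
0 0.35 [-110.  147.]
0 0.4 [-127.   93.]
above tcp 0.39 [438.  87.] [441. 146.]
above tcp 0.45 [439.  24.] [460. 128.]
above tcp 0.5 [440. -33.] [480. 110.]
above tcp 0.55 [441. -94.] [504.  87.]
above tcp 0.6 [ 443. -158.] [535.  58.]
above tcp 0.65 [ 444. -227.] [575.  20.]
```

View pics/b2t.png

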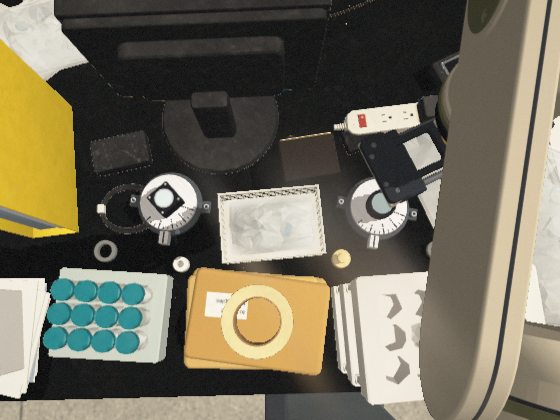

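The top view shows the forearm crossing high, from (480,400) to (520,0), with the gripper over the round mount at (400,165).

Run:
```python
from h import *
c=eyes.read_camera("top");s=eyes.read_camera("side")
print("rack edge",[onz(c,u,v,.297).round(3) for u,v in((356,278),(530,265),(356,403))])
print("rack corner side",onz(s,238,145,.297))
for z in(.55,.62,.68): print(z,[onz(c,u,v,z).round(3) for u,v in((420,380),(530,380),(470,20),(560,20))])
```

```text
rack edge [array([0.389, 0.036, 0.297]), array([ 0.4  , -0.177,  0.297]), array([0.247, 0.044, 0.297])]
rack corner side [ 0.40788864 -0.10627122  0.297     ]
0.55 [array([0.308, 0.033, 0.55 ]), array([ 0.306, -0.045,  0.55 ]), array([ 0.583, -0.029,  0.55 ]), array([ 0.582, -0.102,  0.55 ])]
0.62 [array([0.318, 0.051, 0.62 ]), array([ 0.317, -0.013,  0.62 ]), array([0.543, 0.   , 0.62 ]), array([ 0.542, -0.059,  0.62 ])]
0.68 [array([0.327, 0.066, 0.68 ]), array([0.326, 0.015, 0.68 ]), array([0.509, 0.025, 0.68 ]), array([ 0.508, -0.023,  0.68 ])]
```

Call:
play_rows(targets=[0, 0, 3, 0, 0, 0, 6, 0, 0, 0, 9, 0, 0, 0, 12, 0, 0, 0, 15, 0, 0.1, -0.1, 18, 0, 0.1, -0.1, 18.6, 0, 0.1, -0.1, 18.6, 0])

```text
t: 2.95
tool_pos: [0.5225, -0.049, 0.1196]
orientation: [0.653, -3.068, -0.003]
force: [-0.1, -0.6, 0.1]
opening: 0.0926
gripper_force: 0.0
```

Run:
```python
from h import *
c=eyes.read_camera("top");s=eyes.read_camera("side")
to_tool([.5245,-.051,.042])
both=np.hstack([c["image"][:,140:],s["image"][:300,:420].copy() if 0 else s["image"][:,:380]]); cv2.imwrite("pics/b3.png",both[:,:,::-1])
```

```text
t 3.05 pos [ 0.5254 -0.05    0.1236] tool y [-0.407  0.914 -0.001] q [-0.192 -0.     1.801  0.     1.339 -2.182] F [ 0.7 -0.5 -0.1]
cm [ 0.13 -0.05  8.16]
```

View pics/b3.png

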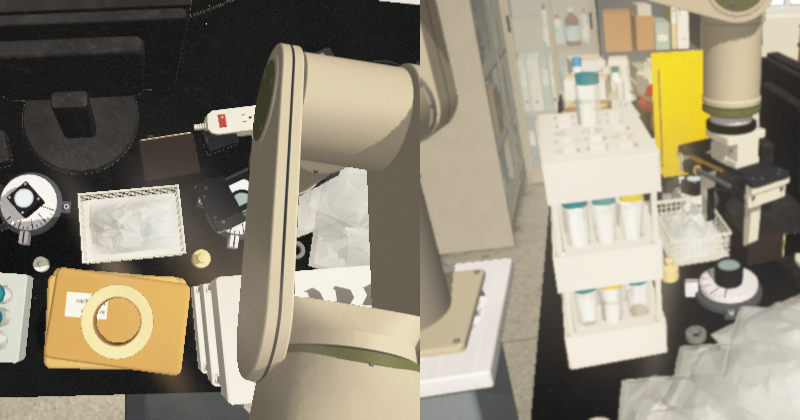

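The forearm underside clears the rack lid by roughly 0.1 m: it is at about v=10 in the side view and the lid top is at v=58. Descending to grip.

Call:
play_rows(targets=[0, 0, 2, 0, 0.05, 0, 4, 0, 0.05, 0, 6, 0, 0.05, 0, 7.5, 0, 0.05, 0, 8, 0, 0.05, 0, 8, 0])

```text
t: 3.55
tool_pos: [0.5247, -0.0507, 0.0428]
orientation: [-0.651, 3.073, -0.0]
force: [0.2, 0.0, 0.2]
opening: 0.0933
gripper_force: 0.0
```

Call:
play_rows(targets=[0, 0, 0, 0, 0, 0, 0, 0, 0, 0, 0, 0, 0, 0, 0, 0, 0, 0, 0, 0, 0, 0, 0, 0, 0, 0, 0, 0, 0, 0, 0, 0], grip=4, grip_force=12)

```text
t: 4.22
tool_pos: [0.5243, -0.0512, 0.0421]
orientation: [-0.651, 3.073, -0.001]
force: [0.0, 0.5, 0.2]
opening: 0.0464
gripper_force: 12.0
```

Run:
```python
from h import *
c=eyes.read_camera("top");s=eyes.read_camera("side")
to_tool([.5245,-.051,.042]); st=read_state(); print(st["opening"],st["gripper_force"])
a=rect(c,.5255,-.0503,.026,px=400); b=rect(s,.5255,-.0503,.026,px=400)
cv2.imwrite("pics/b4.png",np.hstack([a,b])[:,:,::-1])
```

```text
t 4.32 pos [ 0.5242 -0.0512  0.0421] tool y [-0.405  0.914 -0.001] q [-1.940e-01  9.500e-02  1.863e+00 -1.000e-03  1.183e+00 -2.182e+00] F [ 0.9 -3.1 -0.4]
cm [-0.03  0.01  0.01]
0.04632904574029552 11.999975591897964
```

View pics/b4.png

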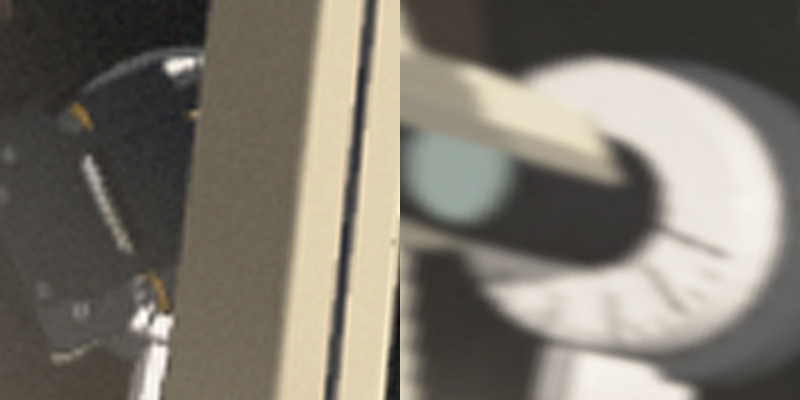

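The cell is gripped with a 46 mm opening. Now I measure the turn needed more precisely from the first top picture, by polar unwrapping.

```bash
cat > ang.py <<'E'
from h import *
from scipy.signal import find_peaks
def dial(c,cx,cy,half=.08,px=640,save=None):
    im=rect(c,cx,cy,.026,half,px); g=cv2.cvtColor(im,cv2.COLOR_RGB2GRAY); k=px/2/half
    pol=cv2.warpPolar(g,(320,1440),(px/2,px/2),.08*k,cv2.INTER_CUBIC)   # rows .25deg, cols .25mm; angle clockwise in image from right(-y)
    return im,pol
E
python3 - <<'E'
from ang import *
c=eyes.read_camera("top"); c["image"]=cv2.imread("pics/top0.png")[:,:,::-1].copy()
im,_=dial(c,.5255,-.0503)
hsv=cv2.cvtColor(im,cv2.COLOR_RGB2GRAY)
# plate edge: radial bright->dark crossing, circle lsq on many angles
pts=[]
_,pol=dial(c,.5255,-.0503)
for a in list(range(0,360,4)):
    if 85<a<125 or 140<a<205 or a<30 : continue
    p=pol[a*4].astype(float); d=p[176:224]-p[180:228]; i=np.argmax(d)+178
    pts.append((np.radians(a),i*.25))
A=np.array(pts); X=A[:,1]*np.cos(A[:,0]);Y=A[:,1]*np.sin(A[:,0])
for _ in range(3):
    s=np.linalg.lstsq(np.c_[2*X,2*Y,np.ones(len(X))],X*X+Y*Y,rcond=None)[0]; r=np.sqrt(s[2]+s[0]**2+s[1]**2)
    e=np.abs(np.hypot(X-s[0],Y-s[1])-r); X,Y=X[e<2],Y[e<2]
print("centre offset mm",s[:2],"r",r,len(X))
cx,cy=.5255-s[1]/1000,-.0503-s[0]/1000; print(cx,cy)
im,pol=dial(c,cx,cy)
for lo,hi in((38,41),(42,45),(45,48)):
    prof=pol[:640,int(lo*4):int(hi*4)].mean(1); pk,_=find_peaks(-prof,prominence=12); print(lo,(pk*.25).tolist())
for lo,hi in((54,57),(57,60),(60,64),(64,68)):
    prof=pol[320:520,int(lo*4):int(hi*4)].mean(1); pk,_=find_peaks(-prof,prominence=12); print("idx",lo,(80+pk*.25).tolist())
E
```

```text
centre offset mm [0.39598917 0.02516343] r 50.05638743951224 54
0.5254748365713824 -0.05069598916995596
38 [22.5, 53.0, 82.75, 113.0, 143.75]
42 [23.0, 32.5, 42.5, 53.25, 72.5, 83.25, 92.5, 103.0, 113.0, 123.0, 143.25]
45 [22.5, 32.75, 42.75, 53.0, 62.75, 72.75, 83.5, 92.75, 103.25, 112.75, 123.25, 133.25, 143.5]
idx 54 [101.5]
idx 57 [92.25, 101.25]
idx 60 [92.25, 101.25]
idx 64 [101.25]
```

The plate fit has a radius of 50.06 mm. The lines repeat every 10°, with the 90 line at 53.0° and the index at 101.3°, so the turn is +48.3°.

Call:
play_rows(targets=[0, 0, 0, 4, 0, 0, 0, 10, 0, 0, 0, 16, 0, 0, 0, 22, 0, 0, 0, 28, 0, 0, 0, 34, 0, 0, 0, 40, 0, 0, 0, 45])

```text
t: 5.03
tool_pos: [0.5242, -0.0502, 0.0421]
orientation: [0.583, 3.087, 0.002]
force: [1.2, 3.2, -0.0]
opening: 0.0461
gripper_force: 12.0
```

Call:
play_rows(targets=[0, 0, 0, 3.3, 0, 0, 0, 3.3, 0, 0, 0, 3.3, 0, 0, 0, 3.3])

```text
t: 5.37
tool_pos: [0.5242, -0.0502, 0.0421]
orientation: [0.66, 3.071, 0.002]
force: [2.0, 5.6, 0.9]
opening: 0.0466
gripper_force: 12.0
```

Run:
```python
from h import *
to_tool([.5245,-.051,.042]); st=read_state(); print(st["opening"],st["gripper_force"],st["wrist_torque"])
R=Ro.from_rotvec(st["orientation"]).as_matrix()[:,1]; print("turned",np.degrees(np.arctan2(.914,-.405)-np.arctan2(R[1],R[0])))
```

```text
t 5.37 pos [ 0.5242 -0.0502  0.0421] tool y [0.411 0.912 0.001] q [-1.940e-01  9.500e-02  1.863e+00  1.000e-03  1.183e+00 -1.342e+00] F [2.  5.6 0.9]
cm [-0.06 -0.07  0.01]
0.04655874282643631 12.00018435716629 [ 0.98152949 -0.22015656 -0.02346485]
turned 48.14539458752821
```

Call:
play_rows(targets=[0, 0, 0, 0, 0, 0, 0, 0, 0, 0, 0, 0, 0, 0, 0, 0, 0, 0, 0, 0, 0, 0, 0, 0], grip=9.3)

```text
t: 5.87
tool_pos: [0.524, -0.051, 0.0419]
orientation: [-0.663, -3.071, 0.0]
force: [0.5, -0.4, -1.0]
opening: 0.0819
gripper_force: 0.0
```

Call:
play_rows(targets=[0, 0, -2, 0, 0, 0, -5, 0, 0, 0, -9, 0, 0, 0, -13, 0, 0, 0, -17, 0, 0, 0, -21, 0, 0, 0, -25, 0, 0, 0, -27, 0])

```text
t: 6.53
tool_pos: [0.5253, -0.0512, 0.3182]
orientation: [0.662, 3.064, 0.0]
force: [0.1, -0.6, 0.8]
opening: 0.0932
gripper_force: 0.0
```

Call:
play_rows(targets=[1.5, 3.5, 0, 0, 3, 7, 0, 0, 4.5, 10.5, 0, 0, 6, 14, 0, 0, 7.5, 17.5, 0, 0, 10, 20.5, 0, 0, 13, 23.5, 0, 0, 15, 26, 0, 0])

```text
t: 7.2
tool_pos: [0.4933, 0.2503, 0.3119]
orientation: [-0.662, -3.071, -0.0]
force: [-0.0, 0.2, 0.4]
opening: 0.093
gripper_force: 0.0
```

Run:
```python
from ang import *
c=eyes.read_camera("top")
to_tool([.5245,-.051,.042])
im,pol=dial(c,.5255,-.0507)
for lo,hi in((38,41),(42,45),(45,48)):
    prof=pol[:840,int(lo*4):int(hi*4)].mean(1); pk,_=find_peaks(-prof,prominence=12); print(lo,(pk*.25).tolist())
for lo,hi in((54,57),(57,60),(60,64)):
    prof=pol[320:520,int(lo*4):int(hi*4)].mean(1); pk,_=find_peaks(-prof,prominence=12); print("idx",lo,(80+pk*.25).tolist())
c0=dict(c); c0["image"]=cv2.imread("pics/top0.png")[:,:,::-1].copy()
cv2.imwrite("pics/b5.png",np.hstack([cv2.resize(im,(400,400)),rect(c,.54,.322,.026,px=400)])[:,:,::-1])
```

```text
t 7.25 pos [0.4918 0.255  0.3119] tool y [0.409 0.913 0.002] q [ 0.383 -0.014  1.47   0.004  1.685 -0.766] F [-2.8  3.  -0.5]
cm [-15.56 -26.66  26.88]
38 [71.25, 101.0, 131.75, 161.5, 190.75]
42 [71.25, 81.25, 90.5, 101.5, 111.0, 121.25, 131.25, 141.25, 151.75, 161.5, 171.75, 181.0, 191.25]
45 [71.25, 81.75, 90.75, 101.25, 111.25, 121.25, 131.5, 141.0, 151.25, 161.0, 171.75, 180.75, 191.5]
idx 54 [101.5]
idx 57 [92.25, 101.25]
idx 60 [92.25, 101.25]
```

View pics/b5.png

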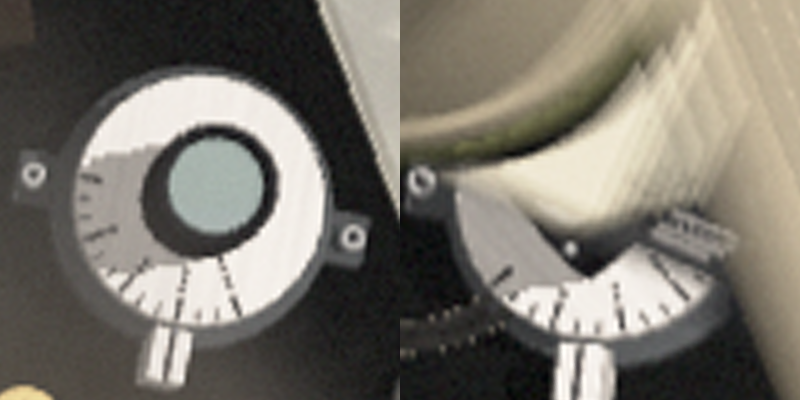

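The three-dot line is at 101.25° and the index at 101.3°, so they line up. The square-cell mount was not touched, and the gripper is well clear.

Call:
play_rows(targets=[0, 0, 0, 0, 0, 0, 0, 0, 0, 0, 0, 0])

```text
t: 7.5
tool_pos: [0.495, 0.247, 0.3119]
orientation: [0.664, 3.07, -0.001]
force: [0.6, 0.0, 0.0]
opening: 0.0927
gripper_force: 0.0
```

```bash
python3 -c "
from plant import workorder
print(workorder.close_job())"
```

```text
the job is handed in; nothing more can be done
None
```

The round-cell mount now reads 90° (its three-dot line within about 0.3° of the index in the last top picture), it was released, the square-cell mount was never touched, and the job was handed in at 7.5 s.

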